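Load three capped vials into the seal-check carriage and start it

TASK

Take the three capped vials out of the blue tray that holds only five vials (not the full one at the far edge) and drop them one by one, upright, into the three pockets of the white carriage, letting each go only once its foot is in the pocket so that the glass does not fall hard. Then slide the carriage fully home under the grey head and press the black start button on top of the head all the way down. Do not tip any vial over, and leave the two uncapped vials standing where they are.

Things in the scene. Friction and masses are not known exactly. Their poses are not given: they have to be found in the camera images.
- vial_a: closed amber glass vial standing upright in the blue tray: body 26 mm in diameter and 52 mm tall, sloping shoulder, then a white cap 20 mm in diameter on top (from 58 to 72 mm); 72 mm tall over all, about 45 g; origin at the centre of its underside, z up. One of the three identical capped vials to load
- vial_b: closed amber glass vial standing upright in the blue tray: body 26 mm in diameter and 52 mm tall, sloping shoulder, then a white cap 20 mm in diameter on top (from 58 to 72 mm); 72 mm tall over all, about 45 g; origin at the centre of its underside, z up. One of the three identical capped vials to load
- vial_c: closed amber glass vial standing upright in the blue tray: body 26 mm in diameter and 52 mm tall, sloping shoulder, then a white cap 20 mm in diameter on top (from 58 to 72 mm); 72 mm tall over all, about 45 g; origin at the centre of its underside, z up. One of the three identical capped vials to load
- open_a: uncapped amber vial standing in the same tray, same body (26 mm by 52 mm) but with a bare open neck 18 mm wide, 69 mm tall; origin at the centre of its underside. Not to be moved
- open_b: uncapped amber vial standing in the same tray, same body (26 mm by 52 mm) but with a bare open neck 18 mm wide, 69 mm tall; origin at the centre of its underside. Not to be moved
- pocket0 (a point): centre of the floor of one of the three equal round pockets of the carriage (34 mm in diameter, 30 mm deep, mouth chamfered by 3 mm, in one row 60 mm apart along the station's y); its height is 18 mm above the table, the carriage's top 48 mm; the point moves with the carriage
- pocket1 (a point): centre of the floor of one of the three equal round pockets of the carriage (34 mm in diameter, 30 mm deep, mouth chamfered by 3 mm, in one row 60 mm apart along the station's y); its height is 18 mm above the table, the carriage's top 48 mm; the point moves with the carriage
- pocket2 (a point): centre of the floor of one of the three equal round pockets of the carriage (34 mm in diameter, 30 mm deep, mouth chamfered by 3 mm, in one row 60 mm apart along the station's y); its height is 18 mm above the table, the carriage's top 48 mm; the point moves with the carriage
- tray: the blue plastic tray with only five vials in it (a second, smaller blue tray full of capped vials stands at the table's far edge and is not part of the job), shallow, 300 (x) by 220 (y) by 30 mm high, walls and floor 5 mm, heavy enough to stay put; origin at the centre of its underside, so the vials stand at height 5 mm
- station: benchtop seal-check station, fixed: aluminium base plate 300 (x) by 260 (y) by 12 mm. Its x axis is the direction in which the carriage slides home, under the grey head. The head is 76 (x) by 250 (y) mm, centred 90 mm along x from the origin, on four pillars; its underside is 104 mm and its top 134 mm above the table. Origin on the table under the plate
- carriage_post (a point): top centre of the upright dark steel post (18 mm in diameter, round, free over its upper 50 mm) with which the white carriage is pushed or drawn; 88 mm in front of the pocket row (station -x); the top is 88 mm above the table
- carriage (a joint): slide of the white three-pocket carriage along the station's x axis, m: 0 = fully out towards the robot, 0.14 = fully home against its stop, the pockets under the head; starts between 0 and 0.03; takes about 2 N to move and stays where it is left
- start_top (a point): centre of the top of the black start button (28 mm in diameter) in the middle of the grey head's top, 156 mm above the table (22 mm above the head's top); carry vials over or clear of it; pressed straight down
- start (a joint): travel of the start button, m: 0 = up, 0.006 = fully pressed; spring, about 4 N, comes up by itself

How it is judged (in metres and radians):
On the way, in this order (a step that is already met when the one before it is completed fails the run):
1. a first capped vial stands in a pocket, let go ((((distance between vial_a and pocket0 below 0.007 m or distance between vial_a and pocket1 below 0.007 m or distance between vial_a and pocket2 below 0.007 m) and angle between vial_a's own z axis and vertical below 0.15 rad and contact force between the fingers and vial_a below 0.1 N and linear speed of vial_a below 0.05 m/s) or ((distance between vial_b and pocket0 below 0.007 m or distance between vial_b and pocket1 below 0.007 m or distance between vial_b and pocket2 below 0.007 m) and angle between vial_b's own z axis and vertical below 0.15 rad and contact force between the fingers and vial_b below 0.1 N and linear speed of vial_b below 0.05 m/s) or ((distance between vial_c and pocket0 below 0.007 m or distance between vial_c and pocket1 below 0.007 m or distance between vial_c and pocket2 below 0.007 m) and angle between vial_c's own z axis and vertical below 0.15 rad and contact force between the fingers and vial_c below 0.1 N and linear speed of vial_c below 0.05 m/s))), for 0.1 s.
2. two capped vials stand in pockets, let go (((((distance between vial_a and pocket0 below 0.007 m or distance between vial_a and pocket1 below 0.007 m or distance between vial_a and pocket2 below 0.007 m) and angle between vial_a's own z axis and vertical below 0.15 rad and contact force between the fingers and vial_a below 0.1 N and linear speed of vial_a below 0.05 m/s) and ((distance between vial_b and pocket0 below 0.007 m or distance between vial_b and pocket1 below 0.007 m or distance between vial_b and pocket2 below 0.007 m) and angle between vial_b's own z axis and vertical below 0.15 rad and contact force between the fingers and vial_b below 0.1 N and linear speed of vial_b below 0.05 m/s)) or (((distance between vial_a and pocket0 below 0.007 m or distance between vial_a and pocket1 below 0.007 m or distance between vial_a and pocket2 below 0.007 m) and angle between vial_a's own z axis and vertical below 0.15 rad and contact force between the fingers and vial_a below 0.1 N and linear speed of vial_a below 0.05 m/s) and ((distance between vial_c and pocket0 below 0.007 m or distance between vial_c and pocket1 below 0.007 m or distance between vial_c and pocket2 below 0.007 m) and angle between vial_c's own z axis and vertical below 0.15 rad and contact force between the fingers and vial_c below 0.1 N and linear speed of vial_c below 0.05 m/s)) or (((distance between vial_b and pocket0 below 0.007 m or distance between vial_b and pocket1 below 0.007 m or distance between vial_b and pocket2 below 0.007 m) and angle between vial_b's own z axis and vertical below 0.15 rad and contact force between the fingers and vial_b below 0.1 N and linear speed of vial_b below 0.05 m/s) and ((distance between vial_c and pocket0 below 0.007 m or distance between vial_c and pocket1 below 0.007 m or distance between vial_c and pocket2 below 0.007 m) and angle between vial_c's own z axis and vertical below 0.15 rad and contact force between the fingers and vial_c below 0.1 N and linear speed of vial_c below 0.05 m/s)))), for 0.1 s.
3. all three capped vials stand in pockets, let go ((distance between vial_a and pocket0 below 0.007 m or distance between vial_a and pocket1 below 0.007 m or distance between vial_a and pocket2 below 0.007 m) and angle between each of vial_a, vial_b, vial_c's own z axis and vertical below 0.15 rad and contact force between the fingers and vial_a below 0.1 N and linear speed of each of vial_a, vial_b, vial_c below 0.05 m/s and (distance between vial_b and pocket0 below 0.007 m or distance between vial_b and pocket1 below 0.007 m or distance between vial_b and pocket2 below 0.007 m) and contact force between the fingers and vial_b below 0.1 N and (distance between vial_c and pocket0 below 0.007 m or distance between vial_c and pocket1 below 0.007 m or distance between vial_c and pocket2 below 0.007 m) and contact force between the fingers and vial_c below 0.1 N), for 0.1 s.
4. the carriage is home with the three vials in its pockets (value of joint carriage above 0.132 m and (distance between vial_a and pocket0 below 0.009 m or distance between vial_a and pocket1 below 0.009 m or distance between vial_a and pocket2 below 0.009 m) and angle between each of vial_a, vial_b, vial_c's own z axis and vertical below 0.2 rad and (distance between vial_b and pocket0 below 0.009 m or distance between vial_b and pocket1 below 0.009 m or distance between vial_b and pocket2 below 0.009 m) and (distance between vial_c and pocket0 below 0.009 m or distance between vial_c and pocket1 below 0.009 m or distance between vial_c and pocket2 below 0.009 m)), for 0.1 s.
5. the start button is pressed with the carriage home (value of joint start above 0.0042 m and value of joint carriage above 0.132 m).
At the end, for the whole second after the job is handed in: Capped vials released, at rest in the pockets (foot within 7 mm of pocket floor centre, upright within 0.15 rad); carriage home (above 0.132 m); start button pressed after that (past 4.2 mm), up again (under 2 mm); uncapped vials upright (0.2 rad), moved under 30 mm (all of step 3 and value of joint carriage above 0.132 m and value of joint start below 0.002 m and distance of each of open_a, open_b from where it was at the start of the episode below 0.03 m and angle between each of open_a, open_b's own z axis and vertical below 0.2 rad); the robot touches nothing.
It fails at once if a capped vial is tipped over (more than 1 rad) (angle between any of vial_a, vial_b, vial_c's own z axis and vertical above 1 rad).
It fails at once if a capped vial falls free and fast (faster than 0.8 m/s while not held: a drop of more than about 33 mm) ((linear speed of vial_a above 0.8 m/s and contact force between the fingers and vial_a below 0.05 N) or (linear speed of vial_b above 0.8 m/s and contact force between the fingers and vial_b below 0.05 N) or (linear speed of vial_c above 0.8 m/s and contact force between the fingers and vial_c below 0.05 N)).
It fails at once if an uncapped vial is moved by more than 30 mm or tipped ((distance of open_a from where it was at the start of the episode above 0.03 m or angle between open_a's own z axis and vertical above 0.6 rad) or (distance of open_b from where it was at the start of the episode above 0.03 m or angle between open_b's own z axis and vertical above 0.6 rad)).
It also fails if it takes over 72 s, if anything falls off the work surface, if the arm or the gripper's body presses on something with over 40 N, if the wrist force passes 120 N, or if a joint passes its speed limit or range.

ROBOT

A 6-joint arm with a two-finger parallel gripper is mounted at the origin on the work surface. World frame = base frame: x ahead of the robot, y to its left, z up, the work surface at z = 0. Lengths are in mm, angles in degrees, forces in N, time in s.
With the tool pointing down it reaches from about 300 to 850 mm from the base axis. Payload 4.2 kg.
Tool frame: the origin (TCP) lies at the very end of the fingers, on their centre line; the grasp point (between the pads) lies 19 mm behind it; x points along the fingers, z is the direction in which the jaws open and shut, and the axes are right-handed (so a half turn about x gives the same grasp; the last joint's range is limited). The gripper opens to 91 mm and grips with 3 to 60 N. Pads are 32 mm wide; open, the fingers measure 118 mm over their backs; the gripper's body (76 mm by 178 mm) begins 60 mm behind the grasp point.
Start: joints at [-64.973, 18.312, 89.639, -0, 72.044, -1.146], TCP at [253.626, -516.059, 213.976] pointing down, gripper open.
Joint ranges: [-177.97, 177.97], [-48.28, 115.42], [12.27, 149.76], [-77.06, 257.06], [2.81, 150.46], [-146.56, 146.56]. Speed limits (degrees/s): [147.25, 147.25, 180, 180, 180, 180].

INTERFACE

Orientations are given as [roll, pitch, yaw] about the fixed x, y, z axes, in that order (R = Rz(yaw) Ry(pitch) Rx(roll)).
In Python, from workcell import state, grab_frame, camera_info, env, search_frame, place_of gives the robot as it stands.
- The arm moves only by the tool drive_tool, never from a script. Its argument "plan" is a list of rows, each a list of 7 numbers: the turn, a rotation vector about the world's x, y, z in degrees, then the shift along the world's x, y, z in mm, then the finger opening in mm, from 0 to 91.2. In form: [[wx, wy, wz, dx, dy, dz, jaw], ...]. A call has 1 to 10 rows; each row is the pose to reach, as a shift and turn from the pose measured when the call began; what a row does not reach only later rows make up. A row lasts 1/8 s, in which the tool goes at most 62.5 mm and 10.7 degrees, less where a joint would pass 70% of its speed; a pose out of reach is approached as far as the arm can. A call with a gripper value outside its range is refused whole. The fingers move at their own pace and stop on an object; "grip_force" is the grip in N (left out, the last holds). Time passes only in rows, so rows that repeat a pose let the fingers close. It gives the time, the measured TCP pose, the force and the opening at its end, in the units of the state.
- state(): the state, without advancing time (a new reading comes with each control period).
- grab_frame(name): name is "scene" or "top" or "wrist"; returns the picture (384x512x3 uint8, red, green, blue); there is no depth.
- camera_info(name): a dict with "intrinsics" (3x3 intrinsics, pixels), "k1" (the pictures are not rectified: a ray, as slopes to the right and down, at radius r is drawn at 1 + k1 r^2 times it, then the intrinsics apply), "origin" and "orientation" of the camera in the world; the wrist camera has in their place "hand_eye" (4x4, takes a point from camera to tool coordinates, whose origin is the TCP and whose axes are the tool frame's). Camera axes: x right, y down, z forward; pixel columns grow to the right and rows downward; lengths in mm; the calibration is good to about 2 mm. A picture is of the moment at which its call begins: read the wrist's pose just before it. camera_info takes no time and is no camera call.
- env.job_done(): hands the job in, once; it reports no verdict.
Trained networks look in the newest picture that a camera, given by its name, has taken for a name from the list of things; names that differ only in an ending like _2 or _b are one class to them, and where a whole thing is asked for, a point or a joint stands for the part that bears it (a point fixed in the world has none). Each returns a list of dicts, best first, with "p" (0 to 1); they miss things now and then, are a little off and sometimes report something else, mostly with a low value. They report only what shows in the picture. A call takes as long as a camera call.
- search_frame(camera, label): "rect" ([left, top, right, bottom] as shares, 0 to 1, of the picture: columns of its width, rows of its height, round what is visible of it).
- place_of(camera, label): "location" ([column, row] as shares, 0 to 1, of the picture: columns of its width, rows of its height: a listed point, or the origin of a listed thing).
The state is a dict: "time_s": time; "qpos": joint angles; "qvel": joint speeds; "effort": joint torques, N m; "ee_pos": TCP position; "ee_rot": TCP orientation; "force": force on the tool from outside, world axes, zero at the start; "torque": the same for the moment, N m; "gripper_width": finger opening in mm.
Only numpy, scipy, OpenCV 4.12 (cv2) and the standard library are available. Lean on these libraries where they do the work, as an engineer would, in place of code of your own. Each camera call takes 0.05 s, during which the arm holds its last target. There are 200 camera calls.

## Working session

There is one attempt and no reset: what is moved stays moved. The work goes in short steps, Python scripts to look and compute and a tool call to move; the robot and the scene stay as the last step left them, time stands still between calls to the robot, and variables do not carry over. Pictures are saved under pics/ and viewed, about 8 in all and at most 12, crops included, and the job is handed in when it is done.

Besides the shell and the picture viewer there is one more tool, called after "Call:" by a JSON object that holds its "name" and its "arguments", one argument or row to a line. drive_tool: Moves the arm, as the interface text tells. Its arguments: {"type":"object","properties":{"plan":{"type":"array"},"grip_force":{"type":"number"}},"required":["plan"]}

```bash
mkdir -p pics
cat > h.py <<'E'
import numpy as np, cv2
from workcell import *
from scipy.spatial.transform import Rotation as R
def cam(n, st=None):
    c=camera_info(n); K=np.array(c['intrinsics'])
    if 'hand_eye' in c:
        st=st or state(); T=np.eye(4)
        T[:3,:3]=R.from_euler('xyz',st['ee_rot'],degrees=True).as_matrix(); T[:3,3]=st['ee_pos']
        M=T@np.array(c['hand_eye']); return K,c['k1'],M[:3,:3],M[:3,3]
    o=np.array(c['orientation'])
    Rm=o if o.shape==(3,3) else (R.from_euler('xyz',o,degrees=True).as_matrix() if o.size==3 else R.from_quat(o).as_matrix())
    return K,c['k1'],Rm,np.array(c['origin'])
def pix2w(C,uv,z):
    K,k1,Rm,o=C
    d=np.array([(uv[0]-K[0,2])/K[0,0],(uv[1]-K[1,2])/K[1,1]])
    s=d.copy()
    for _ in range(20): s=d/(1+k1*(s@s))
    r=Rm@np.array([*s,1]); return o+r*(z-o[2])/r[2]
def w2pix(C,p):
    K,k1,Rm,o=C; q=Rm.T@(np.array(p,float)-o); s=q[:2]/q[2]; s=s*(1+k1*(s@s))
    return K[:2,:2]@s+K[:2,2]
def grab(n,f=None):
    im=np.array(grab_frame(n))
    if f: cv2.imwrite('pics/'+f,im[:,:,::-1])
    return im
S=np.array([512,384])
E
python3 - <<'E'
from h import *
st=state(); print(st)
for n in ('top','scene','wrist'): print(n,camera_info(n))
a=grab('top','top0.png');b=grab('scene','scene0.png')
for n,zs in (('top',0),('scene',0)):
    C=cam(n)
    for l,z in (('vial_a',5),('open_a',5),('tray',0),('station',0),('pocket0',18),('carriage_post',88),('start_top',156)):
        for d in place_of(n,l)[:9]:
            px=np.array(d['location'])*S; print(n,l,round(d['p'],2),px.round(0),pix2w(C,px,z).round(1))
E
```

```text
{'time_s': 0.0, 'qpos': array([-6.49760688e+01,  1.83517018e+01,  8.97080539e+01, -1.85048823e-03,
        7.20439155e+01, -1.14744269e+00]), 'qvel': array([-0.10053936, -0.05511215,  0.02642816,  0.00971689,  0.04025996,
        0.06738068]), 'effort': array([-7.40509277e-04, -4.12469137e+01, -2.31971633e+01,  7.25758960e-02,
        4.57237638e-02, -1.14084510e-04]), 'ee_pos': array([ 253.36530786, -515.58909229,  213.1085163 ]), 'ee_rot': array([179.82478581,  89.89631389, 115.99673178]), 'force': array([ 0.73116049, -0.27665915, -0.49522726]), 'torque': array([-0.03941443, -0.06614932, -0.04695457]), 'gripper_width': 91.24335377682775}
top {'intrinsics': array([[402.75892687,   0.        , 255.28632275],
       [  0.        , 402.75892687, 189.37536237],
       [  0.        ,   0.        ,   1.        ]]), 'k1': -0.0013935904002875567, 'origin': array([406.19392724,  23.03558375, 995.79840913]), 'orientation': array([-171.62666299,   -2.01705951,  -90.56041676])}
scene {'intrinsics': array([[372.69758923,   0.        , 246.37134352],
       [  0.        , 372.69758923, 186.667390
[... 1308 characters left out ...]
0.1   18. ]
top carriage_post 0.98 [334. 241.] [ 420.5 -186.5   88. ]
top start_top 0.68 [328. 133.] [ 651.9 -166.   156. ]
top start_top 0.58 [184. 242.] [420.3 139.8 156. ]
scene vial_a 0.56 [271. 152.] [425.7 262.1   5. ]
scene vial_a 0.52 [294. 195.] [575.4 156.7   5. ]
scene open_a 0.75 [271. 185.] [510.4 150.    5. ]
scene open_a 0.64 [319. 175.] [582.9 260.1   5. ]
scene tray 0.63 [283. 172.] [499.  216.5   0. ]
scene pocket0 0.88 [168. 266.] [ 508.5 -188.8   18. ]
scene pocket0 0.83 [143. 282.] [ 501.7 -243.3   18. ]
scene pocket0 0.58 [189. 247.] [ 505.4 -128.4   18. ]
scene carriage_post 0.87 [135. 217.] [ 418.8 -180.8   88. ]
scene start_top 0.75 [226. 251.] [ 647.1 -170.1  156. ]
```

View pics/top0.png

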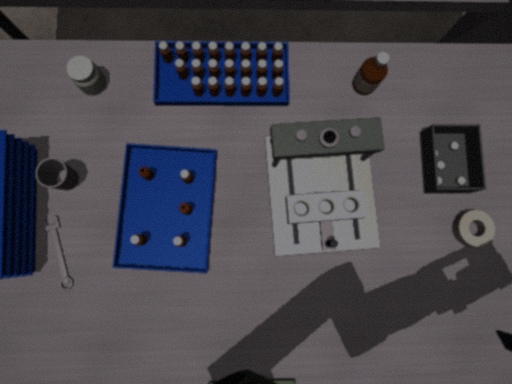

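View pics/scene0.png

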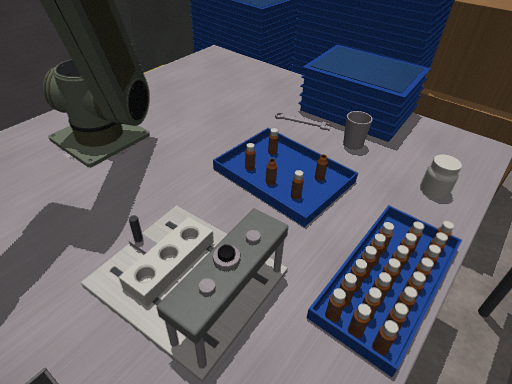

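Run:
```python
from h import *
print(R.from_euler('xyz',state()['ee_rot'],degrees=True).as_matrix().round(3))
im=cv2.imread('pics/top0.png'); C=cam('top')
hsv=cv2.cvtColor(im,cv2.COLOR_BGR2HSV)
m=((hsv[...,1]<60)&(hsv[...,2]>170)).astype('uint8')
n,l,s,c=cv2.connectedComponentsWithStats(m)
for i in range(1,n):
    if 20<s[i,4]<400 and c[i][0]<240: print(s[i],c[i].round(1),pix2w(C,c[i],77).round(1))
```

```text
[[ 0.     0.897  0.441]
 [-0.     0.441 -0.897]
 [-1.     0.     0.   ]]
```

Top view: the five-vial tray is at left, with white caps near (186,175), (136,239) and (178,240) and open vials near (146,172) and (186,207). The pockets are near (302,208), (326,206) and (350,205), the post at (331,242) and the button at (329,137). The scene view agrees. I'll move over the station for a wrist look.

Call:
{"name": "drive_tool", "arguments": {
  "plan": [
    [0,0,-8,40,80,20,91],
    [0,0,-15,85,170,40,91],
    [0,0,-21,130,260,50,91],
    [0,0,-21,160,320,60,91],
    [0,0,-21,180,335,60,91],
    [0,0,-21,180,335,60,91],
    [0,0,-21,180,335,60,91],
    [0,0,-21,180,335,60,91]
  ]
}}

```text
time_s: 1.8
ee_pos: [433.6, -180.9, 274.0]
ee_rot: [-28.9, 90.0, -113.6]
force: [-0.1, -0.8, -0.6]
gripper_width: 91.0
```

Run:
```python
from h import *
st=state(); print(st['time_s'],st['ee_pos'],st['ee_rot'],st['qpos'].round(1)); C=cam('wrist',st)
grab('wrist','w1.png')
for l,z in (('pocket0',18),('carriage_post',88),('start_top',156)):
    for d in place_of('wrist',l)[:4]:
        px=np.array(d['location'])*S; print(l,round(d['p'],2),px.round(0),pix2w(C,px,z).round(1))
```

```text
1.8 [ 433.63098521 -180.93876515  273.97908742] [ -28.89713184   89.95026193 -113.62770428] [-24.    6.7  96.3  -0.1  77.   60.7]
pocket0 0.81 [212. 113.] [ 498.2 -118.7   18. ]
pocket0 0.73 [306. 118.] [ 504.2 -241.3   18. ]
pocket0 0.71 [262. 115.] [ 502.4 -183.1   18. ]
pocket0 0.63 [ 7. 92.] [500.9 146.1  18. ]
carriage_post 0.66 [260. 193.] [ 415.  -188.1   88. ]
```

View pics/w1.png

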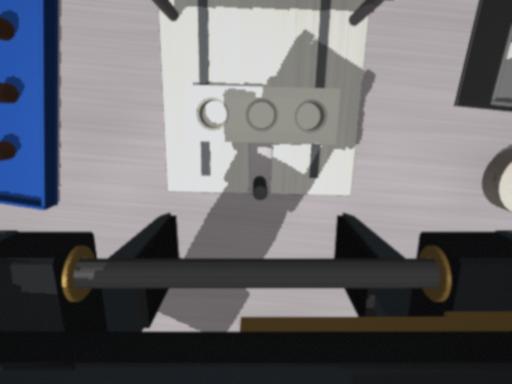

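The wrist view shows the three mouths near (213,114), (261,114) and (309,115), and the post top near (260,183). I'll look at the tray next.

Call:
{"name": "drive_tool", "arguments": {
  "plan": [
    [0,0,0,0,60,5,91],
    [0,0,0,-5,120,10,91],
    [0,0,0,-10,180,20,91],
    [0,0,0,-20,240,20,91],
    [0,0,0,-25,300,20,91],
    [0,0,0,-25,360,20,91],
    [0,0,0,-25,390,20,91],
    [0,0,0,-25,390,20,91],
    [0,0,0,-25,390,20,91]
  ]
}}

```text
time_s: 3.12
ee_pos: [408.0, 206.3, 293.5]
ee_rot: [-48.7, 89.9, -133.7]
force: [0.3, 0.2, 0.2]
gripper_width: 91.1
```

Run:
```python
from h import *
st=state(); print(st['time_s'],st['ee_pos'],st['ee_rot'],st['qpos'].round(1)); C=cam('wrist',st)
im=grab('wrist','w2.png')
for l in ('vial_a','open_a'):
  for f in (place_of,search_frame):
    for d in f('wrist',l)[:5]:
        if 'rect' in d:
            print(l,'rect',round(d['p'],2),(np.array(d['rect'])*[512,384,512,384]).round(0)); continue
        px=np.array(d['location'])*S; print(l,round(d['p'],2),px.round(0),pix2w(C,px,5).round(1))
def caps(im,C,thr):
    hsv=cv2.cvtColor(im,cv2.COLOR_RGB2HSV)
    m=((hsv[...,1]<75)&(hsv[...,2]>thr)).astype('uint8')
    n,l,s,c=cv2.connectedComponentsWithStats(m)
    for i in range(1,n):
        if 25<s[i,4]<1500: print(s[i],c[i].round(1),pix2w(C,c[i],75).round(1))
print('wrist caps');caps(im,C,120)
print('top caps');caps(cv2.imread('pics/top0.png')[:,:,::-1],cam('top'),105)
```

```text
3.125 [408.04021232 206.30469551 293.51357939] [ -48.65311197   89.89911289 -133.69983781] [ 25.4   5.1  95.4  -0.   79.6 110.5]
vial_a 0.7 [305.  43.] [573.5 154.    5. ]
vial_a 0.6 [285. 155.] [423.4 164.5   5. ]
vial_a 0.55 [219. 148.] [424.5 259.8   5. ]
vial_a rect 0.68 [206. 140. 229. 161.]
vial_a rect 0.62 [276. 147. 295. 170.]
vial_a rect 0.57 [295.  20. 325.  49.]
open_a 0.93 [297.  99.] [501.2 155.7   5. ]
open_a 0.83 [235.  29.] [581.8 248.3   5. ]
open_a 0.32 [497. 118.] [ 501.5 -129.5    5. ]
open_a rect 0.97 [220.   5. 245.  39.]
open_a rect 0.58 [291.  88. 315. 112.]
open_a rect 0.58 [468.  90. 511. 147.]
wrist caps
[306  17  20  21 323] [316.2  27. ] [576.5 152.6  75. ]
[204 141  21  20 265] [212.9 151.5] [428.1 260.1  75. ]
[279 154  19  17 240] [288.7 161.8] [423.6 166.1  75. ]
top caps
[160  41   7   8  40] [162.6  44.6] [896.9 210.4  75. ]
[176  42   7   7  42] [179.1  44.7] [896.9 170.7  75. ]
[193  42   7   7  41] [195.9  44.9] [896.9 130.2  75. ]
[209  42   7   7  42] [212.2  44.9] [897.2  90.7  75. ]
[226  42   7   7  42] [228.8  45.1] [897.   50.3  75. ]
[242
[... 1157 characters left out ...]
.8 135.6  75. ]
[184 130  14   8  36] [190.2 134.2] [672.9 140.8  75. ]
[298 131   5   8  26] [300.1 134.3] [ 672.9 -118.3   75. ]
[224 141  20   7  45] [232.9 143.9] [649.7  40.9  75. ]
[452 142   6   7  33] [454.5 145.1] [ 646.4 -489.1   75. ]
[438 162   7   6  34] [440.7 164.6] [ 598.9 -451.6   75. ]
[180 170   8   8  49] [183.8 173.2] [580.1 154.2  75. ]
[459 177   6   7  33] [461.3 179.9] [ 561.9 -498.3   75. ]
[460 210  36  36 767] [477.1 227. ] [ 450.6 -526.2   75. ]
[131 235   8   9  50] [134. 239.] [430.  263.1  75. ]
[173 237   8   8  50] [176.6 240.5] [425.8 167.9  75. ]
[ 55 243  11  34 124] [ 60.4 261.3] [382.3 423.2  75. ]
[241 256  16   6  35] [248.3 258.3] [384.4   6.6  75. ]
```

View pics/w2.png

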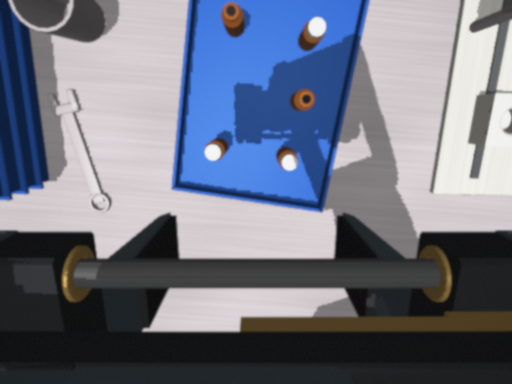

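The caps at (316,27), (213,151) and (289,162) agree with the top camera within about 3 mm. I'll pick the near right one, at about (424.5,167).

Call:
{"name": "drive_tool", "arguments": {
  "plan": [
    [0,0,0,10,-25,-40,91],
    [0,0,0,16,-39,-90,91],
    [0,0,0,16,-39,-140,91],
    [0,0,0,16,-39,-190,91],
    [0,0,0,16,-39,-230,91],
    [0,0,0,16,-39,-250,91],
    [0,0,0,16,-39,-255,91],
    [0,0,0,16,-39,-255,91]
  ]
}}

```text
time_s: 4.38
ee_pos: [424.6, 167.6, 39.3]
ee_rot: [75.3, 90.0, -9.8]
force: [0.4, 0.3, -0.9]
gripper_width: 90.9
```

Call:
{"name": "drive_tool", "arguments": {
  "plan": [
    [0,0,0,0,0,0,60],
    [0,0,0,0,0,0,40],
    [0,0,0,0,0,0,20],
    [0,0,0,0,0,0,20],
    [0,0,0,0,0,0,20],
    [0,0,0,0,0,0,20]
  ],
  "grip_force": 15
}}

```text
time_s: 5.12
ee_pos: [424.5, 167.6, 39.3]
ee_rot: [73.8, 90.0, -11.3]
force: [0.4, 0.2, -0.3]
gripper_width: 33.9
```

Run:
```python
from h import *
st=state(); print(st['time_s'],st['ee_pos'],st['ee_rot'],st['gripper_width'],st['force'])
grab('wrist','w3.png')
# pocket mouths from wrist picture 1
T=dict(ee_pos=[433.6,-180.9,274.0],ee_rot=[-28.9,89.95,-113.63]); C=cam('wrist',T)
g=cv2.GaussianBlur(cv2.cvtColor(cv2.imread('pics/w1.png'),cv2.COLOR_BGR2GRAY),(3,3),0)
c=cv2.HoughCircles(g,cv2.HOUGH_GRADIENT,1,30,param1=100,param2=12,minRadius=11,maxRadius=19)
for x,y,r in c[0]:
    if 80<y<140 and 190<x<340: print('w1',x,y,r,pix2w(C,(x,y),48).round(1))
for p in ((212,113),(306,118),(262,115)): print(pix2w(C,p,18).round(1),pix2w(C,p,48).round(1))
Ct=cam('top')
for p in ((301.5,208),(326,206.5),(350,205)): print('top',pix2w(Ct,p,48).round(1))
```

```text
5.125 [424.52692834 167.60786572  39.28920193] [ 73.82604094  89.98765144 -11.26246917] 33.859172964517 [ 0.41710555  0.23094205 -0.25738687]
w1 261.5 114.5 13.0 [ 502.7 -182.1   48. ]
w1 309.5 115.5 15.2 [ 507.  -240.3   48. ]
w1 211.5 113.5 14.5 [ 498.3 -121.6   48. ]
[ 498.6 -118.2   18. ] [ 499.  -122.2   48. ]
[ 503.6 -241.1   18. ] [ 503.6 -236.4   48. ]
[ 502.1 -183.4   18. ] [ 502.2 -182.7   48. ]
top [ 500.3 -121.    48. ]
top [ 503.5 -179.7   48. ]
top [ 506.7 -237.5   48. ]
```

View pics/w3.png

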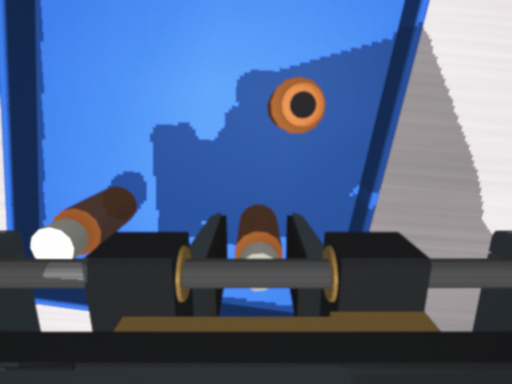

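The vial sits centred between the fingers, which are still closing. I'll finish closing and lift.

Call:
{"name": "drive_tool", "arguments": {
  "plan": [
    [0,0,0,0,0,0,20],
    [0,0,0,0,0,0,20],
    [0,0,0,0,0,0,20],
    [0,0,0,0,0,15,20],
    [0,0,0,0,0,40,20],
    [0,0,0,0,0,80,20],
    [0,0,0,0,0,110,20],
    [0,0,0,0,0,120,20],
    [0,0,0,0,0,120,20]
  ]
}}

```text
time_s: 6.3
ee_pos: [424.4, 167.5, 159.1]
ee_rot: [80.7, 90.0, -4.4]
force: [-0.7, 0.1, -1.0]
gripper_width: 25.4
```

Call:
{"name": "drive_tool", "arguments": {
  "plan": [
    [0,0,0,5,-25,0,20],
    [0,0,0,14,-70,0,20],
    [0,0,0,25,-125,0,20],
    [0,0,0,37,-185,0,20],
    [0,0,0,50,-245,0,20],
    [0,0,0,62,-305,0,20],
    [0,0,0,72,-355,0,20],
    [0,0,0,79,-390,0,20],
    [0,0,0,82,-406,0,20],
    [0,0,0,82,-406,0,20]
  ]
}}

```text
time_s: 7.55
ee_pos: [505.8, -238.3, 157.8]
ee_rot: [-134.2, 89.9, 140.6]
force: [-0.5, -0.3, -0.6]
gripper_width: 25.5
```

Run:
```python
from h import *
st=state(); print(st['time_s'],st['ee_pos'],st['ee_rot'],st['gripper_width'],st['qpos'].round(1))
im=grab('wrist'); b=grab('scene')
o=np.hstack([im[60:340],np.zeros((280,4,3),'uint8'),cv2.resize(b[150:330,60:260],(284,280))])
cv2.imwrite('pics/w4.png',o[:,:,::-1])
for n in('wrist','top','scene'):
    if n=='top': grab('top')
    for d in place_of(n,'vial_a')[:6]:
        px=np.array(d['location'])*S; print(n,round(d['p'],2),px.round(0),pix2w(cam(n),px,125).round(1))
```

```text
7.55 [ 505.84446433 -238.30766603  157.79843084] [-134.23596352   89.85871019  140.60938379] 25.478027964642724 [-26.4  19.3  96.6   0.   64.2  58.7]
wrist 0.61 [257. 221.] [ 505.4 -238.3  125. ]
top 0.71 [143. 239.] [427.9 230.5 125. ]
top 0.6 [190. 180.] [555.  133.2 125. ]
scene 0.95 [138. 241.] [ 500.6 -232.5  125. ]
scene 0.87 [294. 193.] [636.2  41.8 125. ]
scene 0.74 [272. 151.] [519.6 125.6 125. ]
```

View pics/w4.png

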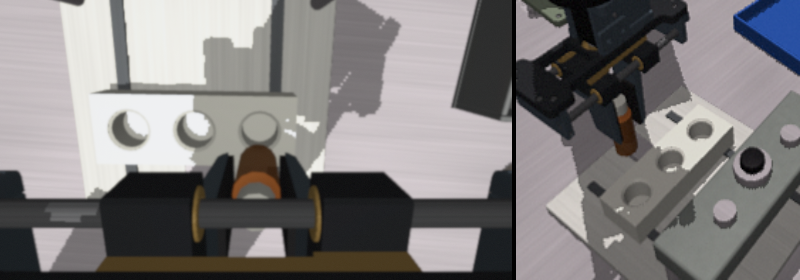

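Run:
```python
from h import *
C=cam('wrist',dict(ee_pos=[505.84,-238.31,157.80],ee_rot=[-134.236,89.859,140.609]))
g=cv2.cvtColor(cv2.imread('pics/w4.png'),cv2.COLOR_BGR2GRAY)[:,:512]
c=cv2.HoughCircles(cv2.GaussianBlur(g,(3,3),0),cv2.HOUGH_GRADIENT,1,40,param1=80,param2=12,minRadius=15,maxRadius=26)
for x,y,r in c[0]:
    if 100<y<150 and 100<x<300: print(x,y+60,r,pix2w(C,(x,y+60),48).round(1))
for p in ((129,187),(195,188),(261,187)): print(pix2w(C,p,48).round(1))
```

```text
194.5 189.5 17.4 [ 504.2 -182.6   48. ]
259.5 183.5 17.7 [ 514.8 -241.1   48. ]
128.5 187.5 17.2 [ 501.  -122.7   48. ]
[ 501.5 -123.1   48. ]
[ 505.7 -183.    48. ]
[ 511.7 -242.8   48. ]
```

Call:
{"name": "drive_tool", "arguments": {
  "plan": [
    [0,0,0,1.7,-2.2,-20,20],
    [0,0,0,1.7,-2.2,-50,20],
    [0,0,0,1.7,-2.2,-68,20],
    [0,0,0,1.7,-2.2,-76,20],
    [0,0,0,1.7,-2.2,-84,20],
    [0,0,0,1.7,-2.2,-92,20],
    [0,0,0,1.7,-2.2,-100,20],
    [0,0,0,1.7,-2.2,-104,20],
    [0,0,0,1.7,-2.2,-104,20]
  ]
}}

```text
time_s: 8.98
ee_pos: [507.9, -239.4, 55.0]
ee_rot: [-166.9, 90.0, 108.1]
force: [0.6, -0.3, -0.8]
gripper_width: 25.4
```

Call:
{"name": "drive_tool", "arguments": {
  "plan": [
    [0,0,0,0,0,-1.5,20],
    [0,0,0,0,0,-1.5,20],
    [0,0,0,0,0,-1.5,30],
    [0,0,0,0,0,-1.5,44],
    [0,0,0,0,0,-1.5,50],
    [0,0,0,0,0,-1.5,50]
  ]
}}

```text
time_s: 9.72
ee_pos: [507.9, -239.5, 53.5]
ee_rot: [-178.1, 90.0, 96.9]
force: [-1.0, 0.1, 0.0]
gripper_width: 50.0
```

Run:
```python
from h import *
st=state(); print(st['time_s'],st['ee_pos'],st['force'],st['gripper_width'])
im=grab('wrist'); b=grab('scene')
o=np.hstack([im[60:340],np.zeros((280,4,3),'uint8'),cv2.resize(b[150:330,60:260],(284,280))])
cv2.imwrite('pics/w5.png',o[:,:,::-1])
for d in place_of('scene','vial_a')[:6]:
    px=np.array(d['location'])*S; print(round(d['p'],2),px.round(0),pix2w(cam('scene'),px,18).round(1))
```

```text
9.725 [ 507.93836725 -239.45417602   53.53852556] [-0.99130674  0.11044548  0.02410801] 49.965362993414345
0.89 [147. 283.] [ 507.4 -239.    18. ]
0.68 [276. 151.] [444.5 258.   18. ]
0.6 [294. 196.] [584.8 140.1  18. ]
```

View pics/w5.png

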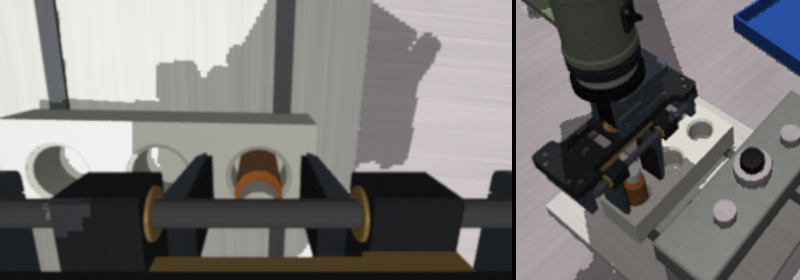

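The first vial stands in the right pocket, released. I'll lift and fetch the second one at about (429,261.5).

Call:
{"name": "drive_tool", "arguments": {
  "plan": [
    [0,0,0,0,0,15,50],
    [0,0,0,0,0,60,50],
    [0,0,0,0,10,105,60],
    [0,0,0,-8,50,110,91],
    [0,0,0,-16,105,110,91],
    [0,0,0,-26,165,110,91],
    [0,0,0,-36,225,110,91],
    [0,0,0,-45,285,110,91],
    [0,0,0,-54,345,110,91],
    [0,0,0,-64,405,110,91]
  ]
}}

```text
time_s: 11.12
ee_pos: [443.8, 167.6, 164.9]
ee_rot: [111.8, 89.9, 26.8]
force: [0.7, 0.3, -0.2]
gripper_width: 91.3
```

Remaining shift: (-15, +94, -125.6).

Call:
{"name": "drive_tool", "arguments": {
  "plan": [
    [0,0,0,-8,50,0,91],
    [0,0,0,-13,85,0,91],
    [0,0,0,-15,94,-15,91],
    [0,0,0,-15,94,-50,91],
    [0,0,0,-15,94,-95,91],
    [0,0,0,-15,94,-120,91],
    [0,0,0,-15,94,-126,91],
    [0,0,0,-15,94,-126,60],
    [0,0,0,-15,94,-126,40],
    [0,0,0,-15,94,-126,36]
  ]
}}

```text
time_s: 12.38
ee_pos: [429.4, 261.8, 39.9]
ee_rot: [112.7, 89.7, 27.7]
force: [0.1, -1.2, -0.7]
gripper_width: 63.9
```

Call:
{"name": "drive_tool", "arguments": {
  "plan": [
    [0,0,0,0,0,0,20],
    [0,0,0,0,0,0,20],
    [0,0,0,0,0,0,20],
    [0,0,0,0,0,0,20],
    [0,0,0,0,0,0,20],
    [0,0,0,0,0,0,20]
  ]
}}

```text
time_s: 13.12
ee_pos: [429.4, 261.8, 39.9]
ee_rot: [112.7, 89.7, 27.7]
force: [0.7, -0.7, -0.0]
gripper_width: 25.7
```

Run:
```python
from h import *
st=state(); print(st['time_s'],st['ee_pos'],st['force'],st['gripper_width'],st['qpos'].round(1))
```

```text
13.125 [429.41092847 261.82737111  39.863105  ] [ 0.70567563 -0.74209706 -0.04622325] 25.657812828642353 [ 30.1  22.2 112.7  -0.   44.8 115.1]
```

Call:
{"name": "drive_tool", "arguments": {
  "plan": [
    [0,0,0,0,0,15,20],
    [0,0,0,0,0,40,20],
    [0,0,0,0,0,80,20],
    [0,0,0,0,0,110,20],
    [0,0,0,2,-15,120,20],
    [0,0,0,8,-50,120,20],
    [0,0,0,17,-105,120,20],
    [0,0,0,27,-165,120,20],
    [0,0,0,38,-225,120,20],
    [0,0,0,48,-285,120,20]
  ]
}}

```text
time_s: 14.38
ee_pos: [476.5, -25.8, 159.4]
ee_rot: [120.0, 89.8, 35.0]
force: [1.2, 0.7, -0.7]
gripper_width: 25.5
```

Call:
{"name": "drive_tool", "arguments": {
  "plan": [
    [0,0,0,10,-60,0,20],
    [0,0,0,19,-112,0,20],
    [0,0,0,24,-145,0,20],
    [0,0,0,26,-157,0,20],
    [0,0,0,26,-157,0,20],
    [0,0,0,26,-157,0,20]
  ]
}}

```text
time_s: 15.12
ee_pos: [502.0, -181.6, 159.2]
ee_rot: [139.7, 89.8, 54.7]
force: [0.1, -0.0, -0.4]
gripper_width: 25.6
```

Call:
{"name": "drive_tool", "arguments": {
  "plan": [
    [0,0,0,2,1,-20,20],
    [0,0,0,2,1,-50,20],
    [0,0,0,2,1,-68,20],
    [0,0,0,2,1,-76,20],
    [0,0,0,2,1,-84,20],
    [0,0,0,2,1,-92,20],
    [0,0,0,2,1,-100,20],
    [0,0,0,2,1,-104.5,20],
    [0,0,0,2,1,-105,20],
    [0,0,0,2,1,-105,20]
  ]
}}

```text
time_s: 16.38
ee_pos: [504.1, -180.8, 54.4]
ee_rot: [133.6, 89.8, 48.6]
force: [-0.3, 0.1, -1.0]
gripper_width: 25.3
```

Run:
```python
from h import *
st=state(); print(st['time_s'],st['ee_pos'],st['force'],st['gripper_width'])
im=grab('wrist'); b=grab('scene')
o=np.hstack([im[60:340],np.zeros((280,4,3),'uint8'),cv2.resize(b[150:330,60:260],(284,280))])
cv2.imwrite('pics/w6.png',o[:,:,::-1])
```

```text
16.375 [ 504.12277917 -180.76540904   54.37764199] [-0.31477302  0.1397612  -0.9573824 ] 25.28745279072274
```

View pics/w6.png

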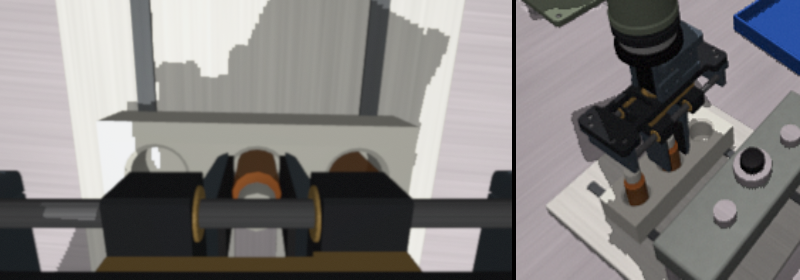

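Vial two is in the middle pocket. I'll release, lift and go to the third at (578,153).

Call:
{"name": "drive_tool", "arguments": {
  "plan": [
    [0,0,0,0,0,0,30],
    [0,0,0,0,0,0,46],
    [0,0,0,0,0,0,46],
    [0,0,0,0,0,0,46],
    [0,0,0,0,0,12,46],
    [0,0,0,0,0,60,46],
    [0,0,0,0,5,108,60],
    [0,0,0,0,40,115,91],
    [0,0,0,5,95,115,91],
    [0,0,0,15,155,115,91]
  ]
}}

```text
time_s: 17.73
ee_pos: [519.4, -24.7, 170.8]
ee_rot: [111.6, 89.7, 26.5]
force: [1.1, -0.1, 0.2]
gripper_width: 83.4
```

Call:
{"name": "drive_tool", "arguments": {
  "plan": [
    [0,0,0,15,55,0,91],
    [0,0,0,35,110,0,91],
    [0,0,0,52,155,0,91],
    [0,0,0,59,178,0,91],
    [0,0,0,59,178,-10,91],
    [0,0,0,59,178,-10,91]
  ]
}}

```text
time_s: 18.48
ee_pos: [577.1, 151.8, 159.7]
ee_rot: [113.1, 89.9, 28.0]
force: [0.2, -0.5, -0.8]
gripper_width: 91.1
```

Run:
```python
from h import *
st=state(); print(st['time_s'],st['ee_pos'],st['force'],st['gripper_width'],st['qpos'].round(1))
im=grab('wrist'); b=grab('scene')
o=np.hstack([im[60:340],np.zeros((280,4,3),'uint8'),cv2.resize(b[110:330,60:340],(284,223)).repeat(1,0)[:223] if 0 else cv2.resize(b[110:330,60:283],(284,280))])
cv2.imwrite('pics/w7.png',o[:,:,::-1])
for n,z in (('scene',5),('wrist',5)):
  for d in place_of(n,'vial_a')[:6]:
    px=np.array(d['location'])*S; print(n,round(d['p'],2),px.round(0),pix2w(cam(n),px,z).round(1),pix2w(cam(n),px,18).round(1))
```

```text
18.475 [577.05167614 151.78929233 159.7496664 ] [ 0.24559502 -0.53396849 -0.78865131] 91.05844631640961 [13.6 22.4 91.6  0.  66.  98.7]
scene 0.61 [191. 280.] [ 558.7 -176.1    5. ] [ 566.  -181.7   18. ]
scene 0.54 [171. 262.] [ 496.7 -172.3    5. ] [ 505.3 -178.    18. ]
scene 0.53 [148. 284.] [ 501.9 -235.9    5. ] [ 510.4 -240.3   18. ]
scene 0.53 [293. 192.] [567.6 161.4   5. ] [574.6 148.5  18. ]
wrist 0.55 [256. 184.] [577.5 151.3   5. ] [580.3 151.5  18. ]
```

View pics/w7.png

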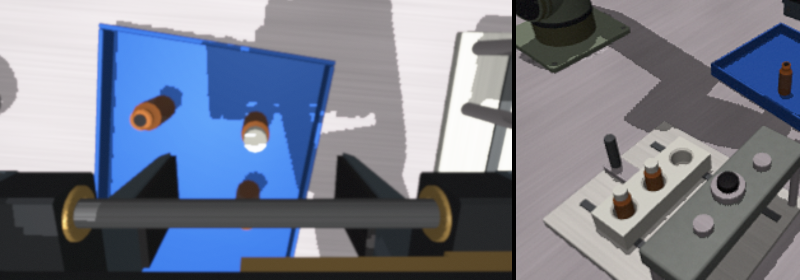

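Both vials stand in their pockets, and the third is centred under the jaws (cap near (256,140) in the crop). Descending.

Call:
{"name": "drive_tool", "arguments": {
  "plan": [
    [0,0,0,0.5,0.5,-30,80],
    [0,0,0,0.5,0.5,-75,75],
    [0,0,0,0.5,0.5,-108,70],
    [0,0,0,0.5,0.5,-120,60],
    [0,0,0,0.5,0.5,-120.5,50],
    [0,0,0,0.5,0.5,-120.5,20],
    [0,0,0,0.5,0.5,-120.5,20],
    [0,0,0,0.5,0.5,-120.5,20],
    [0,0,0,0.5,0.5,-120.5,20],
    [0,0,0,0.5,0.5,-120.5,20]
  ]
}}

```text
time_s: 19.92
ee_pos: [579.4, 152.8, 41.6]
ee_rot: [107.0, 89.6, 21.8]
force: [-1.3, 0.5, 5.4]
gripper_width: 25.2
```

Call:
{"name": "drive_tool", "arguments": {
  "plan": [
    [0,0,0,0,0,0,20],
    [0,0,0,0,0,0,20],
    [0,0,0,0,0,0,20]
  ]
}}

```text
time_s: 20.3
ee_pos: [579.4, 152.8, 41.6]
ee_rot: [106.7, 89.6, 21.5]
force: [0.2, -0.6, 3.3]
gripper_width: 25.2
```

Run:
```python
from h import *
st=state(); print(st['time_s'],st['ee_pos'],st['ee_rot'],st['force'],st['torque'],st['qpos'].round(1))
im=grab('wrist'); b=grab('scene')
o=np.hstack([im[60:340],np.zeros((280,4,3),'uint8'),cv2.resize(b[130:230,230:330],(280,280),interpolation=cv2.INTER_CUBIC)])
cv2.imwrite('pics/w8.png',o[:,:,::-1])
```

```text
20.3 [579.44359846 152.7726668   41.64697416] [106.6864657   89.59060838  21.52264166] [ 0.16918711 -0.56928417  3.28399464] [-0.04356918  0.05566506  0.0241665 ] [13.6 29.  99.7  0.1 50.9 98.8]
```

View pics/w8.png

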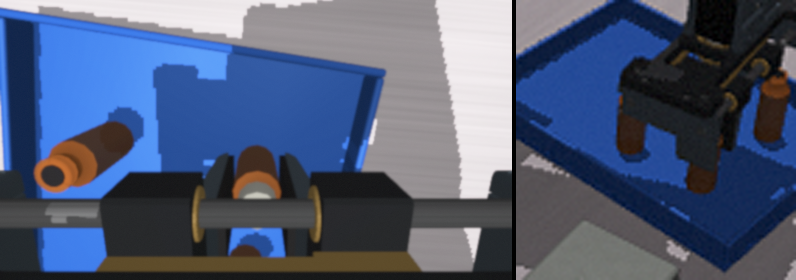

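Grip looks normal: the vial is upright between the pads, with about 3 N pressing it on the floor. Lifting gently.

Call:
{"name": "drive_tool", "arguments": {
  "plan": [
    [0,0,0,0,0,3,20],
    [0,0,0,0,0,15,20],
    [0,0,0,0,0,40,20],
    [0,0,0,0,0,80,20],
    [0,0,0,0,0,110,20],
    [0,0,0,-5,-10,118,20],
    [0,0,0,-15,-45,118,20],
    [0,0,0,-30,-100,118,20],
    [0,0,0,-45,-155,118,20],
    [0,0,0,-60,-200,118,20]
  ]
}}

```text
time_s: 21.65
ee_pos: [517.4, -49.4, 158.6]
ee_rot: [115.4, 89.7, 30.2]
force: [0.5, 0.3, -1.0]
gripper_width: 25.2
```

Run:
```python
from h import *
st=state(); print(st['time_s'],st['ee_pos'],st['force'],st['gripper_width'])
a=grab('wrist');b=grab('scene'); cv2.imwrite('pics/w9.png',np.hstack([a[60:340],b[50:330,100:380]])[:,:,::-1])
```

```text
21.65 [517.37481662 -49.39019731 158.61854447] [ 0.45089446  0.34858566 -0.98956147] 25.198165463160414
```

View pics/w9.png

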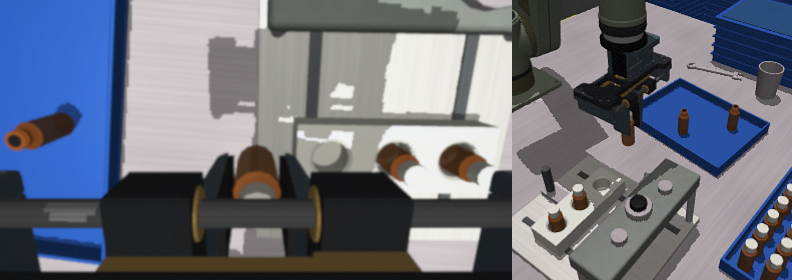

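The third vial is held upright, and both open vials are standing. Placing it in the left pocket at (500.3,-121.5).

Call:
{"name": "drive_tool", "arguments": {
  "plan": [
    [0,0,0,-8,-40,0,20],
    [0,0,0,-14,-63,0,20],
    [0,0,0,-17,-72,0,20],
    [0,0,0,-17,-72,0,20],
    [0,0,0,-17,-72,-25,20],
    [0,0,0,-17,-72,-50,20],
    [0,0,0,-17,-72,-64,20],
    [0,0,0,-17,-72,-69,20],
    [0,0,0,-17,-72,-69,20]
  ]
}}

```text
time_s: 22.88
ee_pos: [499.8, -122.8, 89.8]
ee_rot: [108.0, 89.8, 22.6]
force: [0.1, 1.2, 0.1]
gripper_width: 25.2
```

Call:
{"name": "drive_tool", "arguments": {
  "plan": [
    [0,0,0,0,0,-7,20],
    [0,0,0,0,0,-14,20],
    [0,0,0,0,0,-21,20],
    [0,0,0,0,0,-28,20],
    [0,0,0,0,0,-32,20],
    [0,0,0,0,0,-33,20],
    [0,0,0,0,0,-33,20]
  ]
}}

```text
time_s: 23.75
ee_pos: [500.0, -122.9, 56.9]
ee_rot: [105.5, 89.8, 20.1]
force: [0.7, 0.3, -0.5]
gripper_width: 25.5
```

Call:
{"name": "drive_tool", "arguments": {
  "plan": [
    [0,0,0,0,0,-1.5,20],
    [0,0,0,0,0,-1.5,20],
    [0,0,0,0,0,-1.5,30],
    [0,0,0,0,0,-1.5,46],
    [0,0,0,0,0,-1.5,46],
    [0,0,0,0,0,-1.5,46],
    [0,0,0,0,0,12,46],
    [0,0,0,0,0,60,46],
    [0,0,0,-5,0,100,46],
    [0,0,0,-30,-20,105,60]
  ]
}}

```text
time_s: 25.0
ee_pos: [472.8, -143.2, 166.1]
ee_rot: [79.6, 89.3, -5.7]
force: [-0.8, -0.1, -0.8]
gripper_width: 53.1
```

Call:
{"name": "drive_tool", "arguments": {
  "plan": [
    [0,0,0,-40,-30,0,70],
    [0,0,0,-70,-45,0,70],
    [0,0,0,-75,-45,0,70],
    [0,0,0,-75,-45,0,70]
  ]
}}

```text
time_s: 25.5
ee_pos: [398.4, -188.2, 166.8]
ee_rot: [78.8, 89.2, -6.5]
force: [0.0, 0.2, 0.3]
gripper_width: 69.9
```

Run:
```python
from h import *
st=state(); print(st['time_s'],st['ee_pos'],st['ee_rot'],st['force'],st['gripper_width'])
a=grab('wrist');b=grab('scene'); cv2.imwrite('pics/w10.png',np.hstack([a[60:340],cv2.resize(b[150:330,60:240],(280,280))])[:,:,::-1])
for n in('wrist','scene'):
  for l,z in (('vial_a',18),('carriage_post',88),('start_top',156)):
   for d in place_of(n,l)[:4]:
    px=np.array(d['location'])*S; print(n,l,round(d['p'],2),px.round(0),pix2w(cam(n),px,z).round(1))
```

```text
25.5 [ 398.41667949 -188.18493318  166.7653587 ] [78.82057503 89.20537646 -6.50106122] [0.00170745 0.21396051 0.31951368] 69.92740826534367
wrist vial_a 0.78 [196.  82.] [ 494.7 -123.1   18. ]
wrist vial_a 0.76 [319.  78.] [ 508.  -240.3   18. ]
wrist vial_a 0.69 [257.  80.] [ 501.3 -181.6   18. ]
wrist carriage_post 0.95 [256. 184.] [ 415.5 -187.    88. ]
wrist start_top 0.33 [321.  79.] [ 489.7 -216.   156. ]
scene vial_a 0.86 [188. 241.] [ 493.5 -118.7   18. ]
scene vial_a 0.79 [171. 260.] [ 502.8 -175.7   18. ]
scene vial_a 0.78 [148. 282.] [ 507.6 -236.9   18. ]
scene carriage_post 0.67 [132. 217.] [ 413.5 -184.2   88. ]
scene start_top 0.78 [225. 250.] [ 643.7 -169.8  156. ]
```

View pics/w10.png

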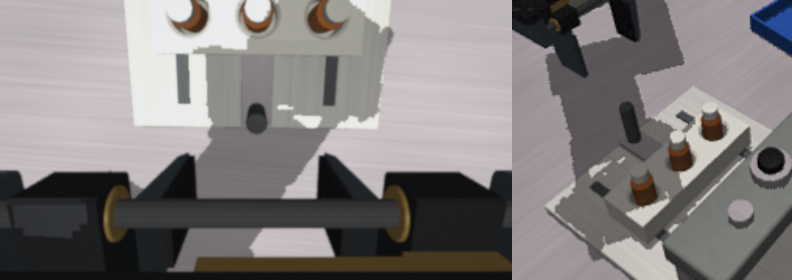

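All three vials stand in the pockets, and the post top is at about (415.5,-187). I'll go around the post and grip it gently.

Call:
{"name": "drive_tool", "arguments": {
  "plan": [
    [0,0,0,17,1,0,70],
    [0,0,0,17,1,-30,70],
    [0,0,0,17,1,-70,70],
    [0,0,0,17,1,-100,70],
    [0,0,0,17,1,-113,70],
    [0,0,0,17,1,-113,40],
    [0,0,0,17,1,-113,10],
    [0,0,0,17,1,-113,10],
    [0,0,0,17,1,-113,10],
    [0,0,0,17,1,-113,10]
  ],
  "grip_force": 10
}}

```text
time_s: 27.15
ee_pos: [415.3, -187.1, 53.3]
ee_rot: [79.2, 89.3, -6.0]
force: [-0.6, 0.6, 0.4]
gripper_width: 23.0
```

Call:
{"name": "drive_tool", "arguments": {
  "plan": [
    [0,0,0,0,0,0,10],
    [0,0,0,0,0,0,10],
    [0,0,0,5,0.3,0,10],
    [0,0,0,10,0.7,0,10],
    [0,0,0,16,1,0,10],
    [0,0,0,22,1.4,0,10],
    [0,0,0,28,1.8,0,10],
    [0,0,0,34,2.2,0,10],
    [0,0,0,40,2.6,0,10]
  ]
}}

```text
time_s: 28.28
ee_pos: [455.6, -184.2, 53.3]
ee_rot: [80.7, 89.3, -4.6]
force: [-2.3, 2.5, 3.6]
gripper_width: 17.6
```

Run:
```python
from h import *
st=state(); print(st['time_s'],st['ee_pos'],st['force'],st['gripper_width'])
grab('scene')
for l,z in (('vial_a',18),('carriage_post',88)):
   for d in place_of('scene',l)[:4]:
    px=np.array(d['location'])*S; print(l,round(d['p'],2),px.round(0),pix2w(cam('scene'),px,z).round(1))
```

```text
28.275 [ 455.6155161  -184.22895477   53.26422104] [-2.2575242   2.49259347  3.6021445 ] 17.57184658669585
vial_a 0.88 [202. 254.] [ 539.5 -125.4   18. ]
vial_a 0.61 [168. 293.] [ 553.9 -229.    18. ]
carriage_post 0.56 [147. 226.] [ 453.7 -181.    88. ]
```

Call:
{"name": "drive_tool", "arguments": {
  "plan": [
    [0,0,0,6,0.4,0,10],
    [0,0,0,12,0.8,0,10],
    [0,0,0,18,1.2,0,10],
    [0,0,0,24,1.6,0,10],
    [0,0,0,30,2,0,10],
    [0,0,0,36,2.4,0,10],
    [0,0,0,42,2.8,0,10],
    [0,0,0,48,3.2,0,10],
    [0,0,0,54,3.6,0,10],
    [0,0,0,60,4,0,10]
  ]
}}

```text
time_s: 29.68
ee_pos: [516.8, -180.1, 53.3]
ee_rot: [82.3, 89.2, -3.0]
force: [-2.3, 3.6, 2.6]
gripper_width: 17.7
```

Call:
{"name": "drive_tool", "arguments": {
  "plan": [
    [0,0,0,6,0.4,0,10],
    [0,0,0,12,0.8,0,10],
    [0,0,0,18,1.2,0,10],
    [0,0,0,24,1.6,0,10],
    [0,0,0,29,2,0,10],
    [0,0,0,33,2.2,0,10],
    [0,0,0,36,2.4,0,10],
    [0,0,0,38,2.5,0,10]
  ]
}}

```text
time_s: 30.68
ee_pos: [552.0, -177.6, 53.2]
ee_rot: [80.8, 89.6, -4.5]
force: [-11.0, 1.7, 9.1]
gripper_width: 17.7
```

Call:
{"name": "drive_tool", "arguments": {
  "plan": [
    [0,0,0,2,0.1,0,10],
    [0,0,0,3,0.2,0,10],
    [0,0,0,3,0.2,0,10]
  ]
}}

```text
time_s: 31.05
ee_pos: [552.0, -177.6, 53.2]
ee_rot: [64.7, 89.9, -20.5]
force: [-9.1, 1.3, 7.5]
gripper_width: 17.9
```

Run:
```python
from h import *
st=state(); print(st['time_s'],st['ee_pos'],st['force'],st['gripper_width'])
a=grab('wrist');b=grab('scene'); cv2.imwrite('pics/w11.png',np.hstack([a[60:340],cv2.resize(b[150:370,80:300],(280,280))])[:,:,::-1])
for l,z in (('vial_a',18),('carriage_post',88),('start_top',156)):
   for d in place_of('scene',l)[:4]:
    px=np.array(d['location'])*S; print(l,round(d['p'],2),px.round(0),pix2w(cam('scene'),px,z).round(1))
```

```text
31.05 [ 552.01718913 -177.58243235   53.16379822] [-9.0743421   1.2994891   7.52951734] 17.860726411769885
vial_a 0.32 [225. 250.] [567.2 -88.5  18. ]
carriage_post 0.77 [185. 248.] [ 547.3 -171.6   88. ]
start_top 0.52 [224. 252.] [ 645.1 -172.8  156. ]
```

TCP stopped hard at x=552 (136 mm of travel, about 10 N). The viewer limit is reached, so I'll check "home" mechanically: open, back off, close, and push the post from behind.

Call:
{"name": "drive_tool", "arguments": {
  "plan": [
    [0,0,0,-1,0,0,17],
    [0,0,0,0,0,0,35],
    [0,0,0,0,0,0,50],
    [0,0,0,0,0,0,50],
    [0,0,0,-15,-1,0,50],
    [0,0,0,-35,-2,0,50],
    [0,0,0,-45,-3,0,50],
    [0,0,0,-45,-3,0,10],
    [0,0,0,-45,-3,0,0],
    [0,0,0,-45,-3,0,0]
  ]
}}

```text
time_s: 32.55
ee_pos: [507.7, -180.7, 53.2]
ee_rot: [67.0, 89.9, -18.2]
force: [-0.3, -0.5, 0.4]
gripper_width: 23.0
```

Call:
{"name": "drive_tool", "arguments": {
  "plan": [
    [0,0,0,0,0,0,0],
    [0,0,0,0,0,0,0],
    [0,0,0,5,0.3,0,0],
    [0,0,0,10,0.7,0,0],
    [0,0,0,14,0.9,0,0],
    [0,0,0,18,1.2,0,0],
    [0,0,0,20,1.3,0,0],
    [0,0,0,22,1.4,0,0]
  ]
}}

```text
time_s: 33.55
ee_pos: [527.4, -179.2, 53.0]
ee_rot: [-87.0, 89.8, -172.2]
force: [-7.9, -1.4, 5.8]
gripper_width: 0.4
```

The same stop appears when pushing from behind (about 8 N, post at about 552), so the carriage is home. I'll back off, lift and measure the button.

Call:
{"name": "drive_tool", "arguments": {
  "plan": [
    [0,0,0,-10,0,0,0],
    [0,0,0,-20,-1,10,0],
    [0,0,0,-20,-1,60,0],
    [0,0,0,-20,-1,120,0],
    [0,0,0,-10,0,175,0],
    [0,0,0,30,3,187,0],
    [0,0,0,70,6,187,0],
    [0,0,0,90,7,187,0],
    [0,0,0,90,7,187,0]
  ]
}}

```text
time_s: 34.67
ee_pos: [617.9, -172.1, 240.0]
ee_rot: [-87.9, 89.8, -173.0]
force: [-0.7, 0.0, 0.6]
gripper_width: 1.0
```

Run:
```python
from h import *
st=state(); print(st['time_s'],st['ee_pos'],st['ee_rot'],st['force'],st['gripper_width'])
a=grab('wrist','w12.png');C=cam('wrist',st)
for l,z in (('start_top',156),('carriage_post',88),('vial_a',18)):
   for d in place_of('wrist',l)[:3]:
    px=np.array(d['location'])*S; print(l,round(d['p'],2),px.round(0),pix2w(C,px,z).round(1))
g=cv2.cvtColor(a,cv2.COLOR_RGB2GRAY)
print('proj',w2pix(C,(646,-171,156)).round(0))
n,l,s,c=cv2.connectedComponentsWithStats((g[:230]<40).astype('uint8'))
for i in range(1,n):
    if 100<s[i,4]<6000: print(s[i],c[i].round(1),pix2w(C,c[i],156).round(1))
```

```text
34.675 [ 617.88081338 -172.09638051  239.97421669] [ -87.86689248   89.8428879  -172.97415449] [-0.68191015  0.04611654  0.64630551] 0.9654932439691484
start_top 0.85 [259. 169.] [ 644.7 -172.5  156. ]
start_top 0.27 [255. 213.] [ 606.8 -172.7  156. ]
carriage_post 0.67 [257. 238.] [ 556.8 -179.    88. ]
proj [257. 167.]
[  45  129   12  101 1008] [ 50.9 178.6] [622.1  -3.5 156. ]
[243 153  31  31 730] [257.8 167.7] [ 645.5 -171.8  156. ]
[247 217  19  13 213] [256.2 223.3] [ 597.8 -174.5  156. ]
```

Call:
{"name": "drive_tool", "arguments": {
  "plan": [
    [0,0,0,15,0,-20,0],
    [0,0,0,27,0,-50,0],
    [0,0,0,27,0,-72,0],
    [0,0,0,27,0,-80,0],
    [0,0,0,27,0,-84,0],
    [0,0,0,27,0,-87,0],
    [0,0,0,27,0,-89,0],
    [0,0,0,27,0,-90,0],
    [0,0,0,27,0,-90,0]
  ]
}}

```text
time_s: 36.0
ee_pos: [643.5, -172.4, 151.2]
ee_rot: [-73.6, 89.9, -158.8]
force: [-1.0, -0.2, 3.9]
gripper_width: 0.8
```

Call:
{"name": "drive_tool", "arguments": {
  "plan": [
    [0,0,0,0,0,-1.5,0],
    [0,0,0,0,0,-3,0],
    [0,0,0,0,0,-3,0]
  ]
}}

```text
time_s: 36.38
ee_pos: [643.6, -172.4, 150.2]
ee_rot: [-39.6, 89.9, -124.8]
force: [-3.6, 1.9, 11.2]
gripper_width: 0.4
```

The button is at its hard stop (z=150, 11 N). I'll lift off and check.

Call:
{"name": "drive_tool", "arguments": {
  "plan": [
    [0,0,0,0,0,10,0],
    [0,0,0,0,0,50,0],
    [0,0,0,-20,0,100,0],
    [0,0,0,-80,0,130,0],
    [0,0,0,-140,0,130,0],
    [0,0,0,-180,0,130,0],
    [0,0,0,-180,0,130,0],
    [0,0,0,-180,0,130,0]
  ]
}}

```text
time_s: 37.38
ee_pos: [464.4, -172.7, 280.4]
ee_rot: [19.7, 89.9, -65.5]
force: [-0.7, -0.3, -0.4]
gripper_width: 0.6
```

Run:
```python
from h import *
st=state(); print(st['time_s'],st['ee_pos'],st['force'],st['gripper_width'])
for n in('wrist','scene','top'):
  grab(n,'f_%s.png'%n);C=cam(n)
  for l,z in (('vial_a',18),('open_a',5),('carriage_post',88),('start_top',156)):
   for d in place_of(n,l)[:4]:
    px=np.array(d['location'])*S; print(n,l,round(d['p'],2),px.round(0),pix2w(C,px,z).round(1))
```

```text
37.375 [ 464.41791347 -172.67349998  280.3714298 ] [-0.69328182 -0.28027198 -0.39531312] 0.6015883478263324
wrist vial_a 0.58 [265.  30.] [ 635.2 -170.6   18. ]
wrist vial_a 0.42 [219.  33.] [ 627.4 -113.8   18. ]
wrist open_a 0.56 [ 20. 119.] [500.1 154.    5. ]
wrist open_a 0.47 [317.  29.] [ 645.9 -236.9    5. ]
wrist carriage_post 0.9 [266.  95.] [ 555.1 -177.2   88. ]
scene open_a 0.82 [267. 182.] [496.4 150.7   5. ]
scene open_a 0.77 [321. 177.] [592.  256.8   5. ]
scene carriage_post 0.83 [189. 247.] [ 552.2 -166.9   88. ]
scene start_top 0.62 [224. 249.] [ 642.2 -169.   156. ]
top open_a 0.7 [184. 208.] [505.4 161.3   5. ]
top open_a 0.67 [148. 176.] [586.2 252.    5. ]
top carriage_post 0.55 [327. 184.] [ 551.1 -175.6   88. ]
top start_top 0.47 [329. 137.] [ 644.1 -167.7  156. ]
```

```bash
python3 -c "
from workcell import env
print(env.job_done())"
```

```text
the job is handed in; nothing more can be done
None
```

I put the three capped vials into the carriage pockets one by one, pushed the carriage home, pressed the start button, and handed the job in at about 37 s. No verdict was reported.

**Vials:** a picture taken before the slide showed all three upright in their pockets. Afterwards I had used up the picture limit, so I relied on the networks. Under the head they found two vials as capped, with values of 0.58 and 0.42. The third, at pocket spacing, was labelled "open" (0.47), which I take as a mislabel because the head partly hides it.

**Carriage:** it met a hard stop after about 136 mm of travel. Pushing the post from behind met the same stop at about 8 N. Three cameras placed the post at x of about 551–555 mm, which fits fully home.

**Button:** the tool bottomed out at z = 150.2 mm, about 6 mm of travel, with the force rising to 11 N. I then lifted clear. That the button came back up was not measured separately.

**Uncapped vials:** they were found where they started, within the networks' scatter of about 10 mm.

**Oddity:** the third grasp read about 3 N upward and sat 2 mm high. The vial still lifted and seated normally.

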